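Zero the strip-gap screw on a gourd shaver and hold it a quarter turn open

ROBOT

A 6-joint arm with a two-finger parallel gripper is mounted at the origin on the work surface. World frame = base frame: x ahead of the robot, y to its left, z up, the work surface at z = 0. Lengths are in m, angles in rad, forces in N, time in s.
With the tool pointing down it reaches from about 0.375 to 0.9 m from the base axis. Payload 3.1 kg.
Tool frame: the origin (TCP) lies between the finger pads, 19 mm behind the fingertips; this is the grasp point; z points along the fingers, y is the line along which they close (so a half turn about z gives the same grasp; the last joint's range is limited). The gripper opens to 85 mm and grips with 20 to 120 N. Pads are 22 mm wide; open, the fingers measure 114 mm over their backs; the gripper's body (76 mm by 85 mm) begins 54 mm behind the grasp point. The pads swing forward as they close: fully open they stand 13 mm farther back than shut.
Start: joints at [0.957, 0.527, 1.433, -0, 1.181, -0.178], TCP at [0.264, 0.567, 0.25] pointing down, gripper open.
Joint ranges: [-3.08, 3.08], [-0.75, 2.2], [0.22, 2.44], [-1.43, 4.57], [0, 2.65], [-2.85, 2.85]. Speed limits (rad/s): [2.79, 2.79, 3.14, 3.14, 3.14, 3.14].

INTERFACE

Orientations are given as a unit quaternion [x, y, z, w].
In Python, from station import manip gives the robot as it stands.
- The arm moves only by the tool drive_tool, never from a script. Its argument "plan" is a list of rows, each a list of 7 numbers: the shift along the tool's x, y, z in m, then the turn, a rotation vector about the tool's x, y, z in degrees, then the opening, from -1 (shut) to 1 (fully open). In form: [[x, y, z, wx, wy, wz, gripper], ...]. A call has 1 to 10 rows; each row shifts and turns the commanded pose from where the row before left it, along the tool's axes as they then stand; what a row does not reach is not made up. A row lasts 1/10 s, in which the tool goes at most 50 mm and 8.59 degrees, less where a joint would pass 70% of its speed; a pose out of reach is approached as far as the arm can. A call is refused whole if a number of a shift passes 0.05 or a number of a turn 8.59, either way. A call with a gripper value outside its range is refused whole. The fingers move at their own pace and stop on an object; "newtons" is the grip in N (left out, the last holds). Time passes only in rows, so rows that do not move let the fingers close. It gives the time, the measured TCP pose, the force, the opening and the grip force at its end, in the units of the state.
- manip.sense(): the state, without advancing time (a new reading comes with each control period).
- manip.snapshot(name): name is "side" or "top" or "wrist"; returns a dict with "image" (420x560x3 uint8, red, green, blue), "z_map" (420x560 float32, m along the optical axis (not along the pixel's ray), 0 where there is no reading), "fov_y" (degrees; the focal length in pixels is half the picture's height over the tangent of half this angle, whatever the lens; pixels are square), "cx", "cy" (the principal point, pixels), "extrinsics" (4x4, takes a point from camera to world coordinates); the wrist camera has in their place "mount" (4x4, takes a point from camera to tool coordinates, whose origin is the TCP and whose axes are the flange's). Camera axes: x right, y up, looking along -z (the intrinsics and any distortion apply to the point x, -y, -z); pixel columns grow to the right and rows downward; lengths in m; the calibration is good to about 2 mm. A picture is of the moment at which its call begins: read the wrist's pose just before it.
- manip.sign_off(): hands the job in; it is judged then, once.
The state is a dict: "t": time; "q": joint angles; "qd": joint speeds; "tau": joint torques, N m; "tcp_pos": TCP position; "tool_rot": TCP orientation; "force": force on the tool from outside, world axes, zero at the start; "ft_torque": the same for the moment, N m; "finger_gap": opening from 0.0 (shut) to 1.0 (fully open); "gripper_force": force on a finger pad.
Only numpy, scipy, OpenCV 4.12 (cv2) and the standard library are available. Lean on these libraries where they do the work, as an engineer would, in place of code of your own. Each camera call takes 0.05 s, during which the arm holds its last target. There are 200 camera calls.

TASK

The blade of the gourd strip shaver has just been changed and the hinged gauge frame is lying shut over it. Lock the frame by turning the turnbutton fully across its free end, then turn the spade-headed thumbscrew clockwise until it seats, back it off a quarter turn for the strip gap, and finish with it still gripped in the gripper at that setting, so that I can nip up its locknut while you hold it. Leave the other things on the bench where they are.

Things in the scene. Friction and masses are not known exactly. Their poses are not given: they have to be found in the camera images.
- shaver: Grey bench strip shaver, fixed: base 320 x 370 mm, raised blade bed (top 100 mm above the bench) on its robot side, spindle, stocks and motor on its far side, up to 191 mm high. Origin at bench height under the blade bed; x points away from the robot, y along the spindle to the motor, z up. In this frame the thumbscrew stands at (-0.020, 0) and the turnbutton's pivot at (-0.020, -0.118).
- gauge_frame (a joint): Aluminium gauge frame, 60 mm wide, 220 mm long along the shaver's y, lying flat above the blade, top 125 mm above the bench. Hinged about a level pin at its +y end; free end at -y. 0 = shut, its start, kept by its own weight; grows (rad) as the free end is lifted.
- turnbutton (a joint): Turnbutton beside the frame's free end, on an upright pivot. 0 = open (plate along the shaver's x, clear of the frame); grows (rad) as it turns clockwise seen from above; hard stop at 1.571 = fully across (plate along y, half of it over the frame's free end). Starts 0 to 0.4. Turns with about 0.05 Nm and stays where it is left.
- thumb_rib: The turnbutton: a steel plate 64 x 18 x 6 mm (top 133.5 mm above the bench) with an upright rib on it, 10 mm thick, 38 mm long along the plate, 24 mm tall (top 157.5 mm above the bench), to be pinched across its thickness. This point lies on the pivot axis, 2 mm below the rib's top; its x axis runs along the rib and plate.
- thumbscrew (a joint): Upright right-hand thumbscrew in the middle of the gauge frame. 0 = seated (hard stop: the bar it drives has landed on the blade); grows (rad) as it is unscrewed, counter-clockwise seen from above; a quarter turn back from the seat is 1.571; ends at 3.0. Starts 1.0 to 2.4. Turns with about 0.06 Nm, stays where it is left; its head does not rise or sink.
- spade: The thumbscrew's flat steel spade head, 10 mm thick, 44 mm long, from 153 to 181 mm above the bench, with a hex locknut (top 143 mm) on the stem below. Origin at the spade's centre on the screw's axis, 167 mm above the bench; x along the 44 mm, y through the 10 mm thickness, z up. Pinch it across its thickness. At joint 0 its x is parallel to the shaver's x.
- gourd: Bystander: small pale green gourd, 172 mm across, 170 mm tall, standing; origin under its centre.
- bowl: Bystander: steel bowl, 156 mm across, 70 mm tall; origin under its centre.
- gourd_plane: Bystander: wooden hand plane for gourd strips, 155 x 52 x 62 mm; origin under its centre, x along its length.
- tea_can: Bystander: drinks can, 66 mm across, 120 mm tall, standing; origin under its centre.
- knife: Bystander: wide kitchen knife with a wooden handle, 263 mm long, 21 mm high, lying flat; origin under it near the heel of the blade, x towards the blade's tip.
- whetstone: Bystander: grey whetstone on a wooden base, 180 x 60 x 34 mm; origin under its centre, x along its length.
- spanner: Bystander: steel spanner, 160 mm long, lying flat on the bench; origin near its middle, x along its length.

How it is judged:
On the way, in this order (a step that is already met when the one before it is completed fails the run):
1. the turnbutton is turned fully across the free end of the shut gauge frame (value of joint turnbutton above 1.36 rad and value of joint gauge_frame below 0.03 rad), for 0.2 s.
2. the thumbscrew is turned down until it seats, with the frame locked (all of step 1 and value of joint thumbscrew below 0.06 rad), for 0.2 s.
At the end, for the whole second after the job is handed in: Turnbutton within 12 degrees of fully across, gauge frame shut (under 0.03 rad), thumbscrew still and a quarter turn back from its seat, give or take 17 degrees (1.27 to 1.87 rad), its spade gripped with over 3 N, TCP within 20 mm of the spade's centre (all of step 1 and value of joint thumbscrew between 1.27 and 1.87 rad and velocity of joint thumbscrew between -0.1 and 0.1 rad/s and contact force between the fingers and spade above 3 N and distance between the grasp point and spade below 0.02 m); the arm keeps its last pose, push and grip.
It fails at once if a bystander is moved more than 30 mm (distance of any of gourd, bowl, gourd_plane, tea_can, knife, whetstone, spanner from where it was at the start of the episode above 0.03 m).
It also fails if it takes over 59 s, if anything falls off the work surface, if the arm or the gripper's body presses on something with over 40 N, if the wrist force passes 120 N, or if a joint passes its speed limit or range.

## Working session

There is one attempt and no reset: what is moved stays moved. The work goes in short steps, Python scripts to look and compute and a tool call to move; the robot and the scene stay as the last step left them, time stands still between calls to the robot, and variables do not carry over. Pictures are saved under pics/ and viewed, at most 10 in all, crops included, and the job is handed in when it is done.

Besides the shell and the picture viewer there is one more tool, called after "Request:" by a JSON object that holds its "method" and its "body". drive_tool: Moves the arm, as the interface text tells. Its arguments: {"type":"object","properties":{"plan":{"type":"array"},"newtons":{"type":"number"}},"required":["plan"]}

```bash
mkdir -p pics; ls; cat > h.py <<'E'
import numpy as np, cv2
from station import manip
from scipy.spatial.transform import Rotation as R
def T(s=None):
    s=s or manip.sense(); M=np.eye(4); M[:3,:3]=R.from_quat(s['tool_rot']).as_matrix(); M[:3,3]=s['tcp_pos']; return M
def snap(n,f=None):
    s=manip.sense(); d=manip.snapshot(n)
    d['E']=T(s)@d['mount'] if n=='wrist' else np.array(d['extrinsics'])
    if f: cv2.imwrite('pics/'+f,d['image'][:,:,::-1])
    return d
def cloud(d):
    z=d['z_map']; f=210/np.tan(np.radians(d['fov_y'])/2)
    v,u=np.mgrid[0:420,0:560]
    P=np.stack([(u-d['cx'])/f*z,-(v-d['cy'])/f*z,-z],-1)
    W=P@d['E'][:3,:3].T+d['E'][:3,3]; W[z==0]=np.nan; return W
E
python3 - <<'E'
from h import *
a=snap('top','top.png');b=snap('side','side.png')
for d in(a,b): print({k:v for k,v in d.items() if k not in('image','z_map')})
s=manip.sense();print(s); print(T())
np.save('top.npy',cloud(a)); np.save('side.npy',cloud(b))
E
```

```text
pics
{'fov_y': 46.509897024354714, 'cx': 278.2233534947328, 'cy': 203.30303907574523, 'extrinsics': array([[-0.0143669 ,  0.99294439, -0.11770736,  0.38109664],
       [-0.99983395, -0.0155859 , -0.00944218,  0.12583527],
       [-0.01121013,  0.11755216,  0.99300343,  1.32747714],
       [ 0.        ,  0.        ,  0.        ,  1.        ]]), 'E': array([[-0.0143669 ,  0.99294439, -0.11770736,  0.38109664],
       [-0.99983395, -0.0155859 , -0.00944218,  0.12583527],
       [-0.01121013,  0.11755216,  0.99300343,  1.32747714],
       [ 0.        ,  0.        ,  0.        ,  1.        ]])}
{'fov_y': 50.379247840892596, 'cx': 277.4588217376642, 'cy': 212.63284088729193, 'extrinsics': array([[ 0.86171664,  0.37073419, -0.34641102,  0.07370287],
       [-0.50713665,  0.65088083, -0.56494829, -0.58404291],
       [ 0.01602664,  0.66250307,  0.74888773,  1.08814442],
       [ 0.        ,  0.        ,  0.        ,  1.        ]]), 'E': array([[ 0.86171664,  0.37073419, -0.34641102,  0.07370287],
       [-0.50713665,  0.65088083, -0.56494829, -0.58404291],
       [ 0.01602664,  0.66250307,  
[... 335 characters left out ...]
([-3.16051119e-04, -4.43304169e+01, -1.78586179e+01, -2.67310652e-04,
        3.94256655e-03,  5.70694169e-06]), 'tcp_pos': array([0.26346884, 0.56608461, 0.24913436]), 'tool_rot': array([ 2.16195697e-01,  9.76349559e-01, -9.05285066e-04, -3.74261182e-04]), 'force': array([-0.06158867,  0.55766128, -0.38436478]), 'ft_torque': array([-0.03314021,  0.07354193, -0.03320458]), 'gripper_force': 0.0, 'finger_gap': 1.0034075734613743}
[[-9.06518561e-01  4.22164469e-01 -1.12225695e-03  2.63468839e-01]
 [ 4.22165824e-01  9.06517202e-01 -1.60592204e-03  5.66084611e-01]
 [ 3.39382007e-04 -1.92957666e-03 -9.99998081e-01  2.49134362e-01]
 [ 0.00000000e+00  0.00000000e+00  0.00000000e+00  1.00000000e+00]]
```

View pics/top.png

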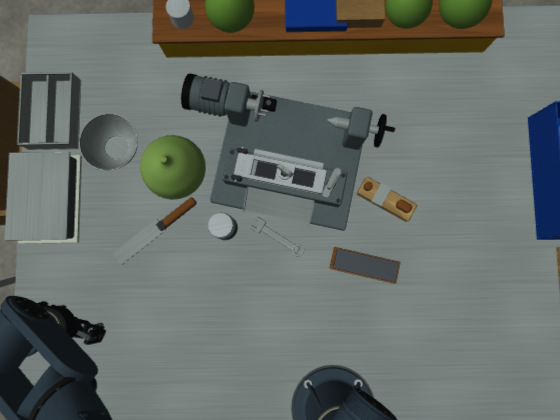

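View pics/side.png

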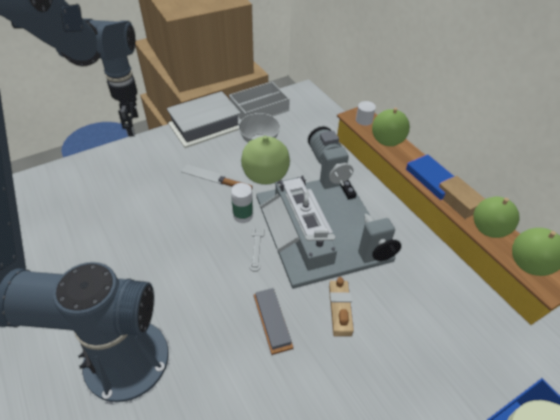

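The top view shows the shaver in the middle, with the frame around (285,172), spade at (286,171) and turnbutton at (333,181). The gourd is at (172,167), the can at (222,226), the plane at (387,198) and the spanner at (277,237). Next I'll measure with the depth map.

```bash
python3 - <<'E'
from h import *
W=np.load('top.npy'); im=cv2.imread('pics/top.png')
sub=W[130:215,220:360]; 
def rect(lo,hi,box):
    u0,v0,u1,v1=box; w=W[v0:v1,u0:u1].reshape(-1,3); w=w[(w[:,2]>lo)&(w[:,2]<hi)]
    r=cv2.minAreaRect((w[:,:2]*1000).astype(np.float32)) if len(w)>3 else None
    return len(w), w.mean(0) if len(w) else None, r
print('frame',rect(.118,.13,(225,140,330,205)))
print('spade',rect(.15,.20,(270,155,305,190)))
print('rib',rect(.142,.17,(318,160,350,200)))
print('plate',rect(.128,.17,(318,160,350,200)))
print('base',rect(.008,.04,(205,90,365,235)))
z=W[160:200:2,262:346:3,2]*1000
print(np.nan_to_num(z).astype(int))
c=cv2.resize(im[140:215,225:360],None,fx=5.5,fy=5.5,interpolation=cv2.INTER_CUBIC); cv2.imwrite('pics/c.png',c)
E
```

```text
frame (1364, array([0.60192766, 0.13910095, 0.12450855]), ((599.12744140625, 126.58731079101562), (245.4801788330078, 89.81949615478516), 76.78558349609375))
spade (96, array([0.59726819, 0.11948739, 0.17605413]), ((598.6406860351562, 119.95606994628906), (43.20982360839844, 10.028146743774414), 50.907142639160156))
rib (67, array([0.57128668, 0.0053395 , 0.15625374]), ((572.1574096679688, 5.20466423034668), (9.725008010864258, 37.23772430419922), 61.75849914550781))
plate (235, array([0.57184734, 0.00709663, 0.1394256 ]), ((572.773681640625, 9.44691276550293), (51.921878814697266, 73.13621520996094), 88.61935424804688))
base (7653, array([0.67182403, 0.09443465, 0.0350431 ]), ((647.9869384765625, 113.18347930908203), (414.3265075683594, 388.2682800292969), 89.86406707763672))
[[127 126 125 125 124 124 103 107 101 101 104 101  99 100  97 100  37  36
   34  32  35  35  37  32  35  35  35  37]
 [112 103 126 127 127 127 125 125 123 103 105 105 102 101 102 104 107 100
  101 104  33  37  34   0  39  36  35  37]
 [106 112 112 110 101 119 179 127 128 124 125 123 110 103 104 108 103  97
  10
[... 1328 characters left out ...]
 99  99 103  99 101  97 103  99 102  98 105 114 124 124 129 121 125 129
  122 123 125 135 148 158  99 101  97  95]
 [ 96 102  88 102  98 101  93 104 101  95 101  99  96 102 115 125 124 125
  120 123 121 132 131 134  96  96  96  98]
 [ 99  96  98  99 102  85  94 101  97 102 102  99 101 100 105  99 103  99
  121 128 121 134 130  99 101 101  96  98]
 [ 98  95  95 103  99  96  95 104  83 103  97 101  96 102  96 101  99  94
   96 100  99 130 134  97 100  99  92  98]
 [ 93  89  91  92  98  99  96  99  98  96 101 102  97  96  94 101  99  98
  102 100 101 128 132 101  99 102 101  37]
 [ 91  95  85  89  94  95  98  96  95  94 101 100 105  99 101  91 100 101
  101  98  99  98 101  97 101  99  99  33]]
```

View pics/c.png

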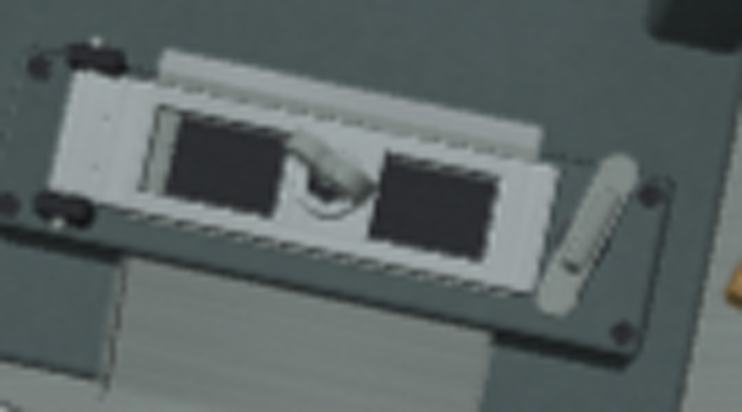

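The spade is at (0.599,0.120), at about 64° (1.11 rad) on its joint. The rib is at (0.572,0.005), about 15° off open, and the pivot-to-screw distance is 118 mm, as specified. I'll go above the rib.

Request:
{"method": "drive_tool", "body": {"plan": [[-0.032,-0.0235,0,0,0,0,1],[-0.032,-0.0235,0,0,0,0,1],[-0.032,-0.0235,0,0,0,0,1],[-0.032,-0.0235,0,0,0,0,1],[-0.032,-0.0235,0,0,0,0,1],[-0.032,-0.0235,0,0,0,0,1],[-0.032,-0.0235,0,0,0,0,1],[-0.032,-0.0235,0,0,0,0,1]], "newtons": 60}}

```text
t: 0.9
tcp_pos: [0.4168, 0.2865, 0.2498]
tool_rot: [0.216, 0.976, -0.0, -0.0]
force: [0.7, 1.2, -0.1]
finger_gap: 0.996
gripper_force: 0.0
```

Request:
{"method": "drive_tool", "body": {"plan": [[-0.032,-0.0235,0,0,0,0,1],[-0.032,-0.0235,0,0,0,0,1],[-0.032,-0.0235,0,0,0,0,1],[-0.032,-0.0235,0,0,0,0,1],[-0.032,-0.0235,0,0,0,0,1],[-0.032,-0.0235,0,0,0,0,1],[-0.032,-0.0235,0,0,0,0,1],[-0.032,-0.0235,0,0,0,3,1],[0,0,0,0,0,0,1],[0,0,0,0,0,0,1]]}}

```text
t: 1.9
tcp_pos: [0.569, 0.0088, 0.2494]
tool_rot: [0.243, 0.97, 0.0, -0.001]
force: [-0.9, 0.0, -0.0]
finger_gap: 0.998
gripper_force: 0.0
```

```bash
cat > m.py <<'E'
from h import *
def rect(W,lo,hi,c,r=.035):
    w=W.reshape(-1,3); w=w[(w[:,2]>lo)&(w[:,2]<hi)&(np.hypot(w[:,0]-c[0],w[:,1]-c[1])<r)]
    if len(w)<5: return None
    (c,(a,b),t)=cv2.minAreaRect((w[:,:2]*1000).astype(np.float32))
    if a<b: a,b,t=b,a,t+90
    return len(w),np.round(c,1),np.round([a,b],1),'len dir',round((t+90)%180-90,1)
def report():
    s=manip.sense();M=T(s)
    print('t',s['t'],'tcp',s['tcp_pos'].round(4),'y-ang',np.degrees(np.arctan2(M[1,1],M[0,1])).round(2),'z',M[:3,2].round(3),'F',s['force'].round(1),s['ft_torque'].round(2),'gap',s['finger_gap'],s['gripper_force'])
    return M
if __name__=='__main__':
    import sys
    M=report(); d=snap('wrist',sys.argv[1]); W=cloud(d)
    print('rib',rect(W,.150,.165,(.572,.005))); print('spade',rect(W,.172,.19,(.5985,.12)))
    t=cloud(snap('top')); print('top rib',rect(t,.150,.165,(.572,.005)),'spade',rect(t,.172,.19,(.5985,.12)))
E
python3 m.py w1.png
```

```text
t 1.9 tcp [0.569  0.0088 0.2494] y-ang 61.92 z [-0.002  0.001 -1.   ] F [-0.9  0.  -0. ] [-0.05  0.06 -0.05] gap 0.9981739761380901 0.0
rib (640, array([573.5,   2.2]), array([37.1,  9.9]), 'len dir', -28.0)
spade (989, array([599.5, 116.1]), array([42.4, 10.2]), 'len dir', 51.7)
top rib (25, array([561.3,  11. ]), array([13.2,  9.7]), 'len dir', -27.9) spade (77, array([598.6, 119.6]), array([42.7, 10.4]), 'len dir', 49.3)
```

View pics/w1.png

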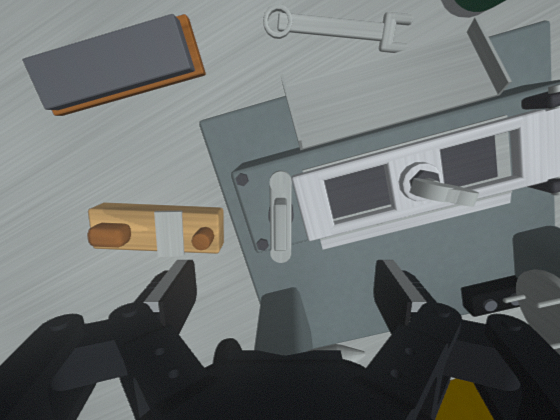

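The wrist view shows the rib at (280,222), upright in the picture and lined up between the open fingers, with the spade at (440,188). I'll descend onto the rib and close.

Request:
{"method": "drive_tool", "body": {"plan": [[-0.006,-0.003,0.015,0,0,0,0.6],[0,0,0.02,0,0,0,0.6],[0,0,0.02,0,0,0,0.6],[0,0,0.02,0,0,0,0.6],[0,0,0.0175,0,0,0,0.6],[0,0,0,0,0,0,0.3],[0,0,0,0,0,0,0.3]]}}

```text
t: 2.7
tcp_pos: [0.5727, 0.0048, 0.1569]
tool_rot: [0.241, 0.971, -0.0, -0.001]
force: [0.6, -0.6, 0.8]
finger_gap: 0.652
gripper_force: 0.0
```

```bash
python3 m.py w2.png
```

```text
t 2.7 tcp [0.5727 0.0048 0.1569] y-ang 62.1 z [-0.001  0.    -1.   ] F [ 0.6 -0.6  0.8] [-0.04  0.03 -0.07] gap 0.6523540430097444 0.0
rib (2678, array([574.7,   6.2]), array([66., 38.]), 'len dir', 74.2)
spade (1122, array([590.4, 104.6]), array([13.9, 10.4]), 'len dir', 51.6)
top rib None spade (75, array([598.6, 119.2]), array([41.7, 10.3]), 'len dir', 49.7)
```

View pics/w2.png

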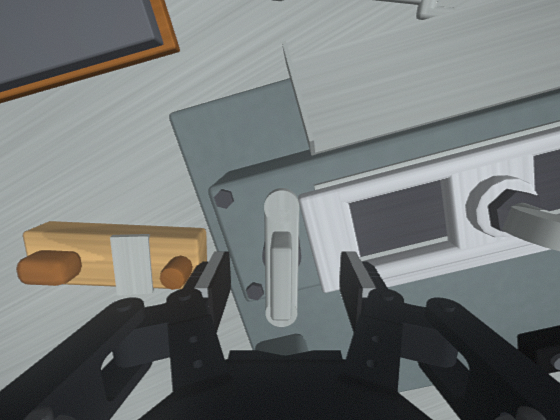

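The rib (282,280) is centred between the pads, whose inner faces are at about 228 and 342. Closing now.

Request:
{"method": "drive_tool", "body": {"plan": [[0,0,0,0,0,0,-0.3],[0,0,0,0,0,0,-1],[0,0,0,0,0,0,-1],[0,0,0,0,0,0,-1],[0,0,0,0,0,0,-1],[0,0,0,0,0,0,-1],[0,0,0,0,0,0,-1]]}}

```text
t: 3.5
tcp_pos: [0.5727, 0.0028, 0.1584]
tool_rot: [0.241, 0.97, -0.001, 0.0]
force: [-3.0, -4.7, 4.8]
finger_gap: 0.098
gripper_force: 61.9
```

```bash
python3 -c "
from m import *
report()"
```

```text
t 3.5 tcp [0.5727 0.0028 0.1584] y-ang 62.07 z [-0.001 -0.002 -1.   ] F [-3.  -4.7  4.8] [-0.7   0.45 -0.02] gap 0.09767924727876719 61.91633105278015
```

Gripped at 62 N with small side force. I'll turn clockwise (+z about the tool) by about 75° plus a margin.

Request:
{"method": "drive_tool", "body": {"plan": [[0,0,0,0,0,3,-1],[0,0,0,0,0,5,-1],[0,0,0,0,0,5,-1],[0,0,0,0,0,5,-1],[0,0,0,0,0,5,-1],[0,0,0,0,0,5,-1],[0,0,0,0,0,5,-1],[0,0,0,0,0,5,-1]]}}

```text
t: 4.3
tcp_pos: [0.5731, 0.003, 0.1584]
tool_rot: [0.546, 0.838, -0.001, 0.001]
force: [-2.1, -3.2, 4.4]
finger_gap: 0.101
gripper_force: 61.8
```

Request:
{"method": "drive_tool", "body": {"plan": [[0,0,0,0,0,5,-1],[0,0,0,0,0,5,-1],[0,0,0,0,0,5,-1],[0,0,0,0,0,5,-1],[0,0,0,0,0,5,-1],[0,0,0,0,0,5,-1],[0,0,0,0,0,4,-1],[0,0,0,0,0,2,-1],[0,0,0,0,0,0,-1]]}}

```text
t: 5.2
tcp_pos: [0.5734, 0.003, 0.1584]
tool_rot: [0.777, 0.63, -0.0, 0.001]
force: [-3.0, -4.6, 4.9]
finger_gap: 0.103
gripper_force: 61.9
```

```bash
python3 -c "
from m import *
report()"
```

```text
t 5.2 tcp [0.5734 0.003  0.1584] y-ang -11.95 z [ 0.001 -0.002 -1.   ] F [-3.  -4.6  4.9] [-0.8   0.32 -0.06] gap 0.10257031390399399 61.92635178565979
```

Request:
{"method": "drive_tool", "body": {"plan": [[0,0,0,0,0,2,-1],[0,0,0,0,0,2,-1],[0,0,0,0,0,1,-1],[0,0,0,0,0,0,-1],[0,0,0,0,0,0,-1]]}}

```text
t: 5.7
tcp_pos: [0.5734, 0.0031, 0.1584]
tool_rot: [0.801, 0.598, -0.001, 0.002]
force: [-2.1, -3.4, 5.3]
finger_gap: 0.103
gripper_force: 74.1
```

```bash
python3 -c "
from m import *
report()"
```

```text
t 5.7 tcp [0.5734 0.0031 0.1584] y-ang -16.5 z [ 0.001 -0.004 -1.   ] F [-2.1 -3.4  5.3] [-0.65  0.27  1.42] gap 0.10313871448510091 74.06404154375196
```

Torque has risen to 1.4 Nm, so it is at the stop. I'll relieve the twist, open, lift and check.

Request:
{"method": "drive_tool", "body": {"plan": [[0,0,0,0,0,-3,-1],[0,0,0,0,0,0,0.2],[0,0,0,0,0,0,0.2],[0,0,0,0,0,0,0.2],[0,0,0,0,0,0,0.2],[0,0,-0.015,0,0,0,0.2],[0,0,-0.03,0,0,0,0.4],[0,0,-0.03,0,0,0,0.4],[0,0,-0.018,0,0,0,0.4],[0,0,0,0,0,0,0.4]]}}

```text
t: 6.7
tcp_pos: [0.5749, 0.0041, 0.2533]
tool_rot: [0.788, 0.616, 0.002, 0.002]
force: [0.0, 0.9, 0.1]
finger_gap: 0.698
gripper_force: 0.0
```

```bash
python3 m.py w3.png
```

```text
t 6.7 tcp [0.5749 0.0041 0.2533] y-ang -13.98 z [ 0.007 -0.001 -1.   ] F [0.  0.9 0.1] [-0.01 -0.04  0.03] gap 0.6984856840548775 0.0
rib (620, array([573.8,   2.5]), array([37.8, 10. ]), 'len dir', 76.1)
spade (1358, array([600.2, 117. ]), array([42.6, 10.1]), 'len dir', 51.0)
top rib (9, array([575.9,  18. ]), array([9.9, 4. ]), 'len dir', -18.5) spade (78, array([598.5, 119.9]), array([42.5,  9.7]), 'len dir', 51.0)
```

View pics/w3.png

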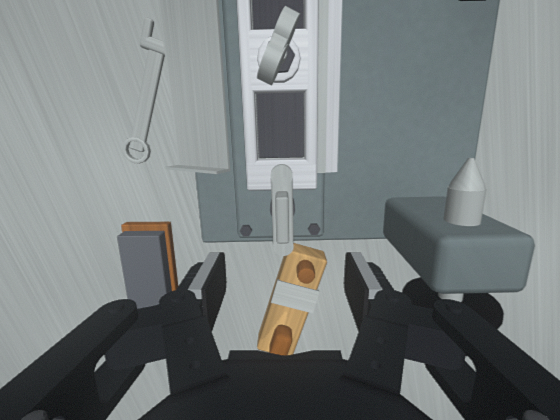

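The button now lies across the frame end, at (282,205) in line with it (76° against 77°). Next, above the spade at (283,47), turning to match it.

Request:
{"method": "drive_tool", "body": {"plan": [[0.03,-0.001,0,0,0,5,0.4],[0.03,-0.0035,0,0,0,5,0.4],[0.03,-0.006,0,0,0,5,0.4],[0.024,-0.009,0,0,0,5,0.4],[0,0,0,0,0,5,0.4],[0,0,0,0,0,0,0.4],[0,0,0,0,0,0,0.4]]}}

```text
t: 7.5
tcp_pos: [0.5955, 0.1181, 0.2489]
tool_rot: [0.902, 0.432, -0.001, -0.001]
force: [0.4, -0.4, 0.1]
finger_gap: 0.698
gripper_force: 0.0
```

```bash
python3 m.py w4.png
```

```text
t 7.5 tcp [0.5955 0.1181 0.2489] y-ang -38.87 z [-0.003 -0.    -1.   ] F [ 0.4 -0.4  0.1] [-0.05 -0.01 -0.02] gap 0.6978707666500285 0.0
rib (398, array([574.8,   5.3]), array([33.6, 10.1]), 'len dir', 77.0)
spade (836, array([601.1, 118. ]), array([41.2,  9.9]), 'len dir', 51.4)
top rib (69, array([572. ,   4.6]), array([37.6, 10.6]), 'len dir', 76.9) spade (22, array([589.5, 109.1]), array([13.5,  9.1]), 'len dir', 51.7)
```

Request:
{"method": "drive_tool", "body": {"plan": [[0.0026,0.0037,0.012,0,0,0,0.4],[0,0,0.02,0,0,0,0.4],[0,0,0.02,0,0,0,0.4],[0,0,0.02,0,0,0,0.4],[0,0,0.009,0,0,0,0.4],[0,0,0,0,0,0,0.2],[0,0,0,0,0,0,0]]}}

```text
t: 8.3
tcp_pos: [0.6013, 0.1177, 0.1697]
tool_rot: [0.903, 0.431, 0.0, 0.0]
force: [0.5, 0.1, 0.5]
finger_gap: 0.5
gripper_force: 0.0
```

```bash
python3 m.py w5.png
```

```text
t 8.3 tcp [0.6013 0.1177 0.1697] y-ang -38.98 z [ 0.001  0.    -1.   ] F [0.5 0.1 0.5] [-0.04  0.01  0.04] gap 0.5002036783825362 0.0
rib None
spade (3525, array([599.6, 122.4]), array([59.3, 40.1]), 'len dir', -59.2)
top rib (71, array([572.3,   4.7]), array([37.4, 10.8]), 'len dir', 79.5) spade None
```

View pics/w5.png

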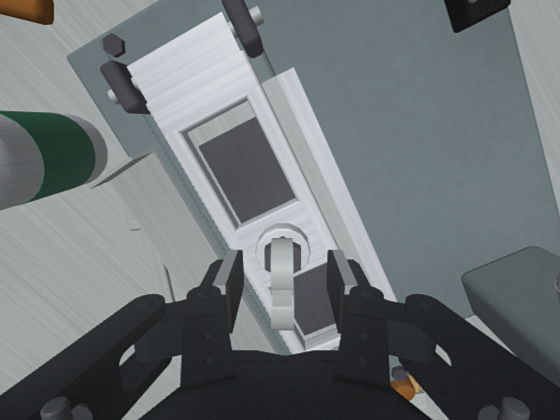

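The spade (282,280) stands between the pads (240 to 332). I'll drop 2 mm and close.

Request:
{"method": "drive_tool", "body": {"plan": [[0,-0.001,0.002,0,0,0,0],[0,0,0,0,0,0,-1],[0,0,0,0,0,0,-1],[0,0,0,0,0,0,-1],[0,0,0,0,0,0,-1],[0,0,0,0,0,0,-1]]}}

```text
t: 9.0
tcp_pos: [0.6003, 0.1185, 0.168]
tool_rot: [0.902, 0.431, 0.0, 0.0]
force: [0.9, -1.1, 2.8]
finger_gap: 0.108
gripper_force: 60.4
```

```bash
python3 -c "
from m import *
report()"
```

```text
t 9.0 tcp [0.6003 0.1185 0.168 ] y-ang -38.96 z [ 0.001 -0.    -1.   ] F [ 0.9 -1.1  2.8] [-0.04  0.07  0.13] gap 0.10829438441938616 60.35669081378728
```

Good grip. I'll turn clockwise 64° plus a margin.

Request:
{"method": "drive_tool", "body": {"plan": [[0,0,0,0,0,4,-1],[0,0,0,0,0,6,-1],[0,0,0,0,0,6,-1],[0,0,0,0,0,6,-1],[0,0,0,0,0,6,-1],[0,0,0,0,0,6,-1],[0,0,0,0,0,6,-1],[0,0,0,0,0,6,-1],[0,0,0,0,0,6,-1],[0,0,0,0,0,6,-1]]}}

```text
t: 10.0
tcp_pos: [0.6008, 0.1173, 0.168]
tool_rot: [0.998, -0.063, 0.001, 0.001]
force: [1.1, -3.7, 3.0]
finger_gap: 0.103
gripper_force: 60.4
```

Request:
{"method": "drive_tool", "body": {"plan": [[0,0,0,0,0,4,-1],[0,0,0,0,0,2,-1],[0,0,0,0,0,2,-1],[0,0,0,0,0,1,-1],[0,0,0,0,0,0,-1],[0,0,0,0,0,0,-1],[0,0,0,0,0,0,-1]]}}

```text
t: 10.7
tcp_pos: [0.6007, 0.1172, 0.168]
tool_rot: [0.991, -0.137, 0.001, 0.001]
force: [0.9, -5.0, 4.1]
finger_gap: 0.105
gripper_force: 71.4
```

```bash
python3 -c "
from m import *
report()"
```

```text
t 10.7 tcp [0.6007 0.1172 0.168 ] y-ang -105.74 z [ 0.002 -0.003 -1.   ] F [ 0.9 -5.   4.1] [-0.81 -0.09  1.15] gap 0.10452841475148428 71.38238261987681
```

Seated, with torque at 1.15 Nm near -103°. I'll back off to a tool angle of -13°, which is -93° of turn and includes unwinding the overtravel.

Request:
{"method": "drive_tool", "body": {"plan": [[0,0,0,0,0,-3,-1],[0,0,0,0,0,-5,-1],[0,0,0,0,0,-5,-1],[0,0,0,0,0,-5,-1],[0,0,0,0,0,-5,-1],[0,0,0,0,0,-5,-1],[0,0,0,0,0,-5,-1],[0,0,0,0,0,-5,-1],[0,0,0,0,0,-5,-1],[0,0,0,0,0,-5,-1]]}}

```text
t: 11.7
tcp_pos: [0.6005, 0.1182, 0.1679]
tool_rot: [0.961, 0.277, 0.001, 0.0]
force: [-0.5, -3.6, 4.5]
finger_gap: 0.111
gripper_force: 60.4
```

Request:
{"method": "drive_tool", "body": {"plan": [[0,0,0,0,0,-5,-1],[0,0,0,0,0,-5,-1],[0,0,0,0,0,-5,-1],[0,0,0,0,0,-5,-1],[0,0,0,0,0,-5,-1],[0,0,0,0,0,-5,-1],[0,0,0,0,0,-5,-1],[0,0,0,0,0,-5,-1],[0,0,0,0,0,-3,-1],[0,0,0,0,0,-2,-1]]}}

```text
t: 12.7
tcp_pos: [0.5998, 0.1188, 0.1679]
tool_rot: [0.783, 0.623, 0.0, -0.0]
force: [-1.0, -2.3, 4.5]
finger_gap: 0.109
gripper_force: 60.6
```

Request:
{"method": "drive_tool", "body": {"plan": [[0,0,0,0,0,0,-1],[0,0,0,0,0,0,-1],[0,0,0,0,0,0,-1]]}}

```text
t: 13.0
tcp_pos: [0.5998, 0.1188, 0.1679]
tool_rot: [0.783, 0.622, 0.0, -0.0]
force: [-1.5, -1.9, 5.1]
finger_gap: 0.108
gripper_force: 60.7
```

```bash
python3 m.py w6.png; python3 -c "
from m import *
t=cloud(snap('top','t2.png'));print(rect(t,.115,.13,(.5985,.12),.1))"
```

```text
t 13.0 tcp [0.5998 0.1188 0.1679] y-ang -13.06 z [-0.     0.001 -1.   ] F [-1.5 -1.9  5.1] [-0.23  0.23  0.09] gap 0.10810686793874642 60.72872331831604
rib None
spade (3347, array([598.3, 120.7]), array([39.7, 32.6]), 'len dir', 50.1)
top rib (68, array([572.5,   4.6]), array([37., 11.]), 'len dir', 78.8) spade None
(233, array([601.5, 119.8]), array([198.7,  60.3]), 'len dir', 78.7)
```

View pics/w6.png

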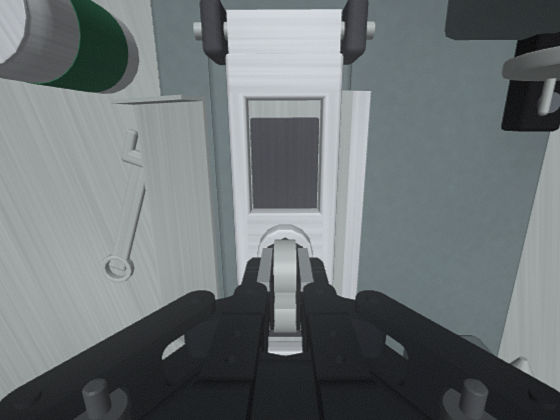

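The spade (286,285) is held between the pads and lies along the frame, which is a quarter turn from its seat. The turnbutton is still across at 78°. Handing in.

```bash
python3 -c "
from station import manip
print(manip.sign_off())"
```

```text
the job is handed in; nothing more can be done
None
```

The job is handed in, with no verdict returned: the turnbutton is across the shut frame, and the thumbscrew was seated, backed off about a quarter turn, and is still gripped at about 60 N for your locknut.

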